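# Show where the marker is kept

## Robot

A 6-joint arm with a two-finger parallel gripper is mounted at the origin on a cart in front of the work surface, level with it; the furniture and walls round the work are solid. World frame = base frame: x ahead of the robot, y to its left, z up, the work surface at z = 0. Lengths are in m, angles in rad, forces in N, time in s.
With the tool pointing down it reaches from about 0.3 to 0.85 m from the base axis. Payload 5.4 kg.
Tool frame: the origin (TCP) lies on the centre line of the jaws, within the pads' length; the fingertips stand ctrl.nose_length ahead of it and the grasp point (between the pads) lies 8 mm behind it (ctrl.nose_length is the distance from the TCP to the fingertips, in m); z points along the fingers, y is the line along which they close (so a half turn about z gives the same grasp; the last joint's range is limited). The gripper opens to 85 mm and grips with 20 to 120 N. Pads are 22 mm wide; open, the fingers measure 114 mm over their backs; the gripper's body (76 mm by 85 mm) begins 54 mm behind the grasp point. The pads swing forward as they close: fully open they stand 13 mm farther back than shut.
Start: joints at [0.899, 0.158, 1.597, -0, 1.386, -0.21], TCP at [0.256, 0.515, 0.242] pointing down, gripper open.
Joint ranges: [-2.91, 2.91], [-0.94, 2.29], [0.18, 2.7], [-1.29, 4.43], [0.17, 2.64], [-3, 3]. Speed limits (rad/s): [2.57, 2.57, 3.14, 3.14, 3.14, 3.14].

## Interface

Orientations are given as a unit quaternion [x, y, z, w].
In Python, from workcell import ctrl gives the robot as it stands.
- The arm moves only by the tool play_rows, never from a script. Its argument "increments" is a list of rows, each an object of numbers: "x", "y", "z": the shift along the tool's x, y, z in m; "ax", "ay", "az": the turn, a rotation vector about the tool's x, y, z in degrees; "gripper": the closure, from 0 (fully open) to 1 (shut). A call has exactly 10 rows; each row shifts and turns the commanded pose from where the row before left it, along the tool's axes as they then stand; what a row does not reach is not made up. A row lasts 1/12 s, in which the tool goes at most 41.7 mm and 7.16 degrees, less where a joint would pass 70% of its speed; a pose out of reach is approached as far as the arm can. A call is refused whole if a number of a shift passes 0.0417 or a number of a turn 7.16, either way. A call with a gripper value outside its range is refused whole. The fingers move at their own pace and stop on an object; "grip_force" is the grip in N (left out, the last holds). Time passes only in rows, so rows that do not move let the fingers close, or fill a call up. It gives the time, the measured TCP pose, the force, the opening and the grip force at its end, in the units of the state.
- ctrl.state(): the state, without advancing time (a new reading comes with each control period).
- ctrl.capture(name): name is "side" or "top"; returns (picture, depth): 384x512x3 uint8, red, green, blue; 384x512 float32, m along the optical axis (not along the pixel's ray), 0 where there is no reading.
- ctrl.camera_params(name): a dict with "mtx" (3x3 intrinsics, pixels), "D" ([k1, k2, p1, p2, k3] as OpenCV has them; the pictures are not rectified), "eye" and "rotation" of the camera in the world. Camera axes: x right, y down, z forward; pixel columns grow to the right and rows downward; lengths in m; the calibration is good to about 2 mm. A picture is of the moment at which its call begins. camera_params takes no time and is no camera call.
- ctrl.close_job(): hands the job in; it is judged then, once.
The state is a dict: "clock": time; "joint_pos": joint angles; "joint_velocities": joint speeds; "joint_torque": joint torques, N m; "tool_pos": TCP position; "tool_rot": TCP orientation; "force": force on the tool from outside, world axes, zero at the start; "ft_torque": the same for the moment, N m; "gripper_width": finger opening in m; "grasp_force": force on a finger pad.
Only numpy, scipy, OpenCV 4.12 (cv2) and the standard library are available. Lean on these libraries where they do the work, as an engineer would, in place of code of your own. Each camera call takes 0.05 s, during which the arm holds its last target. There are 200 camera calls.

## Task

A new colleague is being shown round and wants to know where the thick marker is kept. With the fingertips, slide the lid of the wooden desk organiser all the way back (away from the pen lanes), then point out the marker: hold the fingertips still about 3 cm above the middle of it for at least two seconds without touching it. Then slide the lid fully shut over the pens again; nothing is picked up, and the pens, the tape roll and the mug stay where they are.

Things in the scene. Friction and masses are not known exactly. Their poses are not given: they have to be found in the camera images.
- organiser: fixed beech desk organiser, 275 (x) x 172 (y) x 45 mm. Origin: centre of underside; x runs along the lid's slide from the pen half (-x, nearer the robot) to the open tray half. Three pen lanes run along y, 42 x 160 mm, centre lines at x = -110, -65, -21 mm. Heights above the worktop: lane floor 6, dividers 24, front wall 35, side rails 45 mm
- lid (a joint): how far the flat wooden lid is slid back along the organiser's +x, in m: 0 = shut over the pens, 0.13 = fully open, at its stop over the tray. It may start a little ajar. Captive; slides with about 2 N of friction and stays where left. Lid 138 (x) x 164 mm (y), its top face 41 mm above the worktop
- lid_bar (a point): centre of the top of the aluminium pull bar that stands up from the middle of the lid, 57 mm above the worktop; the bar is 10 mm thick (x), 70 mm long (y) and stands 16 mm above the lid. Axes as the organiser's. Push on its -x side to open the lid and on its +x side to shut it
- marker_mid (a point): centre of the marker, the thickest of the three pens (135 mm long, 17 mm thick, capped), lying along y in one of the three lanes; which lane varies. Its top is 8 mm above this point, 22 mm above the worktop
- pen_mid (a point): centre of the slim ballpoint pen (145 mm long, 11 x 9 mm), in another lane; not to be disturbed
- pencil_mid (a point): centre of the short thin pencil (112 mm long, 7 mm thick), in the remaining lane; not to be disturbed
- tape_roll: roll of masking tape (104 mm across, 25 mm high) lying flat in the organiser's open tray, below the lid's path; origin at the centre of its underside; not to be disturbed
- mug: dark stoneware mug (71 mm across, 103 mm over the handle, 87 mm tall) standing loose on the worktop to the right of the organiser; origin on its underside; not to be disturbed

How it is judged:
By the outcome, as a careful person would: the job done as asked, in the order asked, and still so for the second after the job is handed in, with the robot touching nothing.
It also fails if it takes over 54 s, if anything falls off the work surface, if the arm or the gripper's body presses on something with over 40 N, if the wrist force passes 120 N, or if a joint passes its speed limit or range.

## Working session

There is one attempt and no reset: what is moved stays moved. The work goes in short steps, Python scripts to look and compute and a tool call to move; the robot and the scene stay as the last step left them, time stands still between calls to the robot, and variables do not carry over. Pictures are saved under pics/ and viewed, at most 10 in all, crops included, and the job is handed in when it is done.

Besides the shell and the picture viewer there is one more tool, called as a command line: name --argument value ..., lists and objects as JSON in quotes. play_rows: Moves the arm, as the interface text tells. Its arguments: {"type":"object","properties":{"increments":{"type":"array","items":{"type":"object","properties":{"x":{"type":"number"},"y":{"type":"number"},"z":{"type":"number"},"ax":{"type":"number"},"ay":{"type":"number"},"az":{"type":"number"},"gripper":{"type":"number"}}}},"grip_force":{"type":"number"}},"required":["increments"]}

```bash
mkdir -p pics
cat > h.py <<'E'
import numpy as np, cv2
from workcell import ctrl
def ray(cam,uv):
    p=ctrl.camera_params(cam)
    n=cv2.undistortPoints(np.array(uv,float).reshape(-1,1,2),np.array(p["mtx"]),np.array(p["D"])).reshape(-1,2)
    return np.array(p["eye"]),np.c_[n,np.ones(len(n))]@np.array(p["rotation"]).T
def plane(cam,uv,z):
    e,d=ray(cam,uv); return e+d*((z-e[2])/d[:,2])[:,None]
E
python3 - <<'E'
from h import *
for n in("top","side"):
    im,d=ctrl.capture(n); cv2.imwrite(f"pics/{n}0.png",im[:,:,::-1]); np.save(f"{n}0.npy",d)
    p=ctrl.camera_params(n); print(n,p["eye"],np.round(p["rotation"],3).tolist())
s=ctrl.state(); print(s["clock"],s["tool_pos"],s["tool_rot"],s["gripper_width"],ctrl.nose_length)
E
```

```text
top [ 0.41965787 -0.20422078  0.94492757] [0.708, -0.702, 0.048, -0.068]
side [0.00528245 0.05762805 0.77951047] [-0.516, 0.787, -0.28, 0.191]
0.1 [0.25587885 0.51433038 0.24140699] [ 2.28836241e-01  9.73464546e-01 -7.89738425e-04 -3.60161848e-04] 0.08537817454091134 0.011
```

View pics/top0.png

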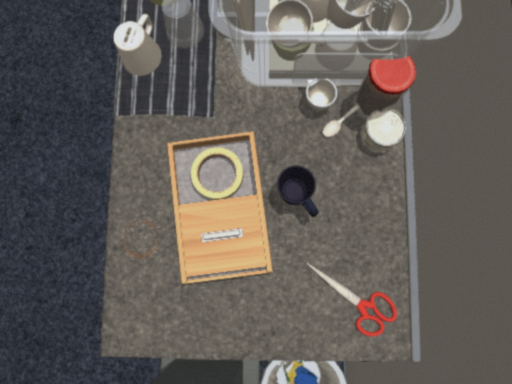

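View pics/side0.png

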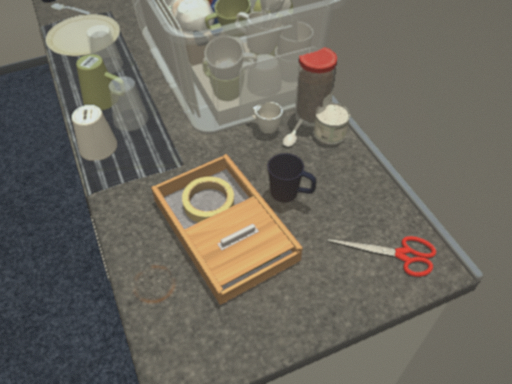

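The top view shows the organiser with outer corners near (168,142), (253,132), (271,272) and (183,283), and the bar from (203,237) to (242,233). The lid is slightly ajar and the mug is at (297,187). "rotation" is a quaternion, so the helper needs fixing before I measure.

```bash
sed -i 's/np.array(p\["rotation"\]).T/R.from_quat(p["rotation"]).as_matrix().T/; 1a from scipy.spatial.transform import Rotation as R' h.py
python3 - <<'E'
from h import *
im=cv2.imread("pics/top0.png"); hsv=cv2.cvtColor(im,cv2.COLOR_BGR2HSV)
m=cv2.inRange(hsv,(8,100,90),(22,255,255)); m[:, :150]=0; m[:,290:]=0; m[:120]=0; m[300:]=0
m=cv2.morphologyEx(m,cv2.MORPH_CLOSE,np.ones((5,5)))
c=max(cv2.findContours(m,0,2)[0],key=cv2.contourArea)
ml=cv2.boxPoints(cv2.minAreaRect(c)); print("px",ml.round(1).tolist())
P=plane("top",ml,.045); print(P.round(4).tolist(),"centre",P.mean(0).round(4))
print("sides",np.linalg.norm(P-np.roll(P,1,0),axis=1).round(4))
g=cv2.inRange(hsv,(0,0,140),(180,70,255)); g[:225]=0;g[248:]=0;g[:,:195]=0;g[:,250:]=0
b=cv2.minAreaRect(cv2.findNonZero(g)); print("bar",b, plane("top",[b[0]],.057).round(4))
B=plane("top",cv2.boxPoints(b),.057); print(B.round(4).tolist())
s=ctrl.state(); print(R.from_quat(s["tool_rot"]).as_matrix().round(3).tolist())
# side check
print("side bar",plane("side",[(238,237)],.057).round(4), "mug", plane("top",[(297,185)],.087).round(3))
k=im[120:295,150:340]; cv2.imwrite("pics/crop0.png",cv2.resize(k,None,fx=3.4,fy=3.4,interpolation=2))
E
```

```text
px [[163.3000030517578, 142.6999969482422], [253.8000030517578, 131.10000610351562], [271.8999938964844, 272.20001220703125], [181.39999389648438, 283.79998779296875]]
[[0.6626, 0.0016, 0.045], [0.6863, -0.1756, 0.045], [0.4152, -0.2122, 0.045], [0.3917, -0.0435, 0.045]] centre [ 0.5389 -0.1074  0.045 ]
sides [0.2746 0.1788 0.2736 0.1702]
bar ((221.73672485351562, 234.7517852783203), (8.758231163024902, 41.4342041015625), 82.303955078125) [[ 0.483  -0.1184  0.057 ]]
[[0.4856, -0.0788, 0.057], [0.4966, -0.1554, 0.057], [0.4805, -0.1578, 0.057], [0.4695, -0.0815, 0.057]]
[[-0.895, 0.446, -0.001], [0.446, 0.895, -0.001], [0.0, -0.002, -1.0]]
side bar [[ 0.4735 -0.1138  0.057 ]] mug [[ 0.572 -0.257  0.087]]
```

View pics/crop0.png

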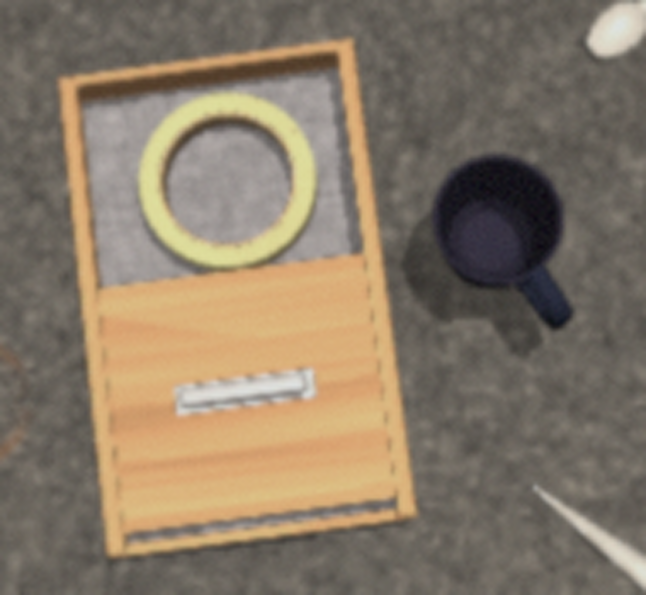

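The crop shows the bar at about (222,235) in full-picture pixels, and a gap of roughly 8 mm at the front wall. I'll move above the organiser's pen side with the gripper closing.

play_rows --increments '[{"x":-0.0228,"y":-0.0242,"gripper":1},{"x":-0.0228,"y":-0.0242,"gripper":1},{"x":-0.0228,"y":-0.0242,"gripper":1},{"x":-0.0228,"y":-0.0242,"gripper":1},{"x":-0.0228,"y":-0.0242,"gripper":1},{"x":-0.0228,"y":-0.0242,"gripper":1},{"x":-0.0228,"y":-0.0242,"gripper":1},{"x":-0.0228,"y":-0.0242,"gripper":1},{"x":-0.0228,"y":-0.0242,"gripper":1},{"x":-0.0228,"y":-0.0242,"gripper":1}]' --grip_force 20

```text
$.increments[0]: bad value
```

play_rows --increments '[{"x":-0.0228,"y":-0.0242,"gripper":1},{"x":-0.0228,"y":-0.0242,"gripper":1},{"x":-0.0228,"y":-0.0242,"gripper":1},{"x":-0.0228,"y":-0.0242,"gripper":1},{"x":-0.0228,"y":-0.0242,"gripper":1},{"x":-0.0228,"y":-0.0242,"gripper":1},{"x":-0.0228,"y":-0.0242,"gripper":1},{"x":-0.0228,"y":-0.0242,"gripper":1},{"x":-0.0228,"y":-0.0242,"gripper":1},{"x":-0.0228,"y":-0.0242,"gripper":1}]'

```text
$.increments[0]: bad value
```

play_rows --increments '[{"az":-3.45,"z":0.013,"gripper":1},{"az":-3.45,"z":0.013,"gripper":1},{"az":-3.45,"z":0.013,"gripper":1},{"az":-3.45,"z":0.013,"gripper":1},{"az":-3.45,"z":0.013,"gripper":1},{"az":-3.45,"z":0.013,"gripper":1},{"az":-3.45,"z":0.013,"gripper":1},{"az":-3.45,"z":0.013,"gripper":1},{"az":-3.45,"z":0.013,"gripper":1},{"az":-3.45,"z":0.013,"gripper":1}]'

```text
$.increments[0]: bad value
```

```bash
cat >> h.py <<'E'
def to(target,yaw=None):
    "shift in tool axes to a world TCP target, and state"
    s=ctrl.state(); M=R.from_quat(s["tool_rot"]).as_matrix()
    print("t",s["clock"],"tcp",np.round(s["tool_pos"],4),"tooly yaw",np.degrees(np.arctan2(M[1,1],M[0,1])).round(2),"zaxis",M[:,2].round(3),"F",np.round(s["force"],1),"w",s["gripper_width"],"shift",(M.T@(np.array(target)-s["tool_pos"])).round(4))
E
python3 - <<'E'
from h import *
im,d=ctrl.capture("side"); cv2.imwrite("pics/side1.png",im[:,:,::-1])
print(ctrl.nose_length,np.round(ctrl.state()["joint_pos"],3)); to([0.447,-0.123,0.057])
E
```

```text
0.011 [ 0.899  0.159  1.598 -0.     1.386 -0.21 ]
t 0.15 tcp [0.2559 0.5144 0.2416] tooly yaw 63.54 zaxis [-0.001 -0.001 -1.   ] F [0.1 0.3 0.1] w 0.08518115342453521 shift [-0.4551 -0.4852  0.1851]
```

View pics/side1.png

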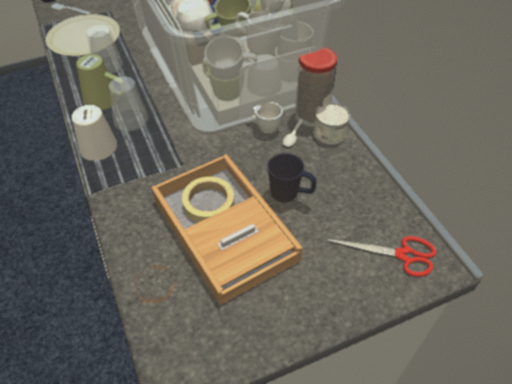

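The arm has not moved: all three calls were refused as "bad value", and the picture matches the first. Each row may need all seven numbers, so I'll supply them all.

play_rows --increments '[{"x":-0.0228,"y":-0.0242,"z":0,"ax":0,"ay":0,"az":0,"gripper":1},{"x":-0.0228,"y":-0.0242,"z":0,"ax":0,"ay":0,"az":0,"gripper":1},{"x":-0.0228,"y":-0.0242,"z":0,"ax":0,"ay":0,"az":0,"gripper":1},{"x":-0.0228,"y":-0.0242,"z":0,"ax":0,"ay":0,"az":0,"gripper":1},{"x":-0.0228,"y":-0.0242,"z":0,"ax":0,"ay":0,"az":0,"gripper":1},{"x":-0.0228,"y":-0.0242,"z":0,"ax":0,"ay":0,"az":0,"gripper":1},{"x":-0.0228,"y":-0.0242,"z":0,"ax":0,"ay":0,"az":0,"gripper":1},{"x":-0.0228,"y":-0.0242,"z":0,"ax":0,"ay":0,"az":0,"gripper":1},{"x":-0.0228,"y":-0.0242,"z":0,"ax":0,"ay":0,"az":0,"gripper":1},{"x":-0.0228,"y":-0.0242,"z":0,"ax":0,"ay":0,"az":0,"gripper":1}]' --grip_force 20

```text
clock: 0.98
tool_pos: [0.3524, 0.195, 0.2421]
tool_rot: [0.229, 0.974, -0.0, 0.0]
force: [1.5, 0.0, 0.3]
gripper_width: 0.0003
grasp_force: 0.0
```

play_rows --increments '[{"x":-0.0228,"y":-0.0242,"z":0,"ax":0,"ay":0,"az":0,"gripper":1},{"x":-0.0228,"y":-0.0242,"z":0,"ax":0,"ay":0,"az":0,"gripper":1},{"x":-0.0228,"y":-0.0242,"z":0,"ax":0,"ay":0,"az":0,"gripper":1},{"x":-0.0228,"y":-0.0242,"z":0,"ax":0,"ay":0,"az":0,"gripper":1},{"x":-0.0228,"y":-0.0242,"z":0,"ax":0,"ay":0,"az":0,"gripper":1},{"x":-0.0228,"y":-0.0242,"z":0,"ax":0,"ay":0,"az":0,"gripper":1},{"x":-0.0228,"y":-0.0242,"z":0,"ax":0,"ay":0,"az":0,"gripper":1},{"x":-0.0228,"y":-0.0242,"z":0,"ax":0,"ay":0,"az":0,"gripper":1},{"x":-0.0228,"y":-0.0242,"z":0,"ax":0,"ay":0,"az":0,"gripper":1},{"x":-0.0228,"y":-0.0242,"z":0,"ax":0,"ay":0,"az":0,"gripper":1}]'

```text
clock: 1.82
tool_pos: [0.4488, -0.1234, 0.242]
tool_rot: [0.229, 0.973, 0.0, -0.0]
force: [0.9, 0.7, -0.1]
gripper_width: -0.0003
grasp_force: 0.0
```

play_rows --increments '[{"x":0,"y":0,"z":0.013,"ax":0,"ay":0,"az":-3.45,"gripper":1},{"x":0,"y":0,"z":0.013,"ax":0,"ay":0,"az":-3.45,"gripper":1},{"x":0,"y":0,"z":0.013,"ax":0,"ay":0,"az":-3.45,"gripper":1},{"x":0,"y":0,"z":0.013,"ax":0,"ay":0,"az":-3.45,"gripper":1},{"x":0,"y":0,"z":0.013,"ax":0,"ay":0,"az":-3.45,"gripper":1},{"x":0,"y":0,"z":0.013,"ax":0,"ay":0,"az":-3.45,"gripper":1},{"x":0,"y":0,"z":0.013,"ax":0,"ay":0,"az":-3.45,"gripper":1},{"x":0,"y":0,"z":0.013,"ax":0,"ay":0,"az":-3.45,"gripper":1},{"x":0,"y":0,"z":0.013,"ax":0,"ay":0,"az":-3.45,"gripper":1},{"x":0,"y":0,"z":0.013,"ax":0,"ay":0,"az":-3.45,"gripper":1}]'

```text
clock: 2.65
tool_pos: [0.4485, -0.1216, 0.1115]
tool_rot: [-0.072, 0.997, 0.0, -0.0]
force: [-0.3, 0.9, -0.2]
gripper_width: 0.0001
grasp_force: 0.0
```

Run:
```python
from h import *
im,d=ctrl.capture("side"); cv2.imwrite("pics/side2.png",cv2.resize(im[140:330,120:340,::-1],None,fx=3,fy=3,interpolation=2))
print(ctrl.nose_length,np.round(ctrl.state()["joint_pos"],3)); to([0.447,-0.123,0.057])
```

```text
0.011 [-0.526  0.024  2.023 -0.     1.1   -2.242]
t 2.7 tcp [ 0.4468 -0.1207  0.1089] tooly yaw 98.35 zaxis [-0.004  0.003 -1.   ] F [-1.7  1.  -1.3] w -0.00013977615410554924 shift [-0.     -0.0025  0.0519]
```

View pics/side2.png

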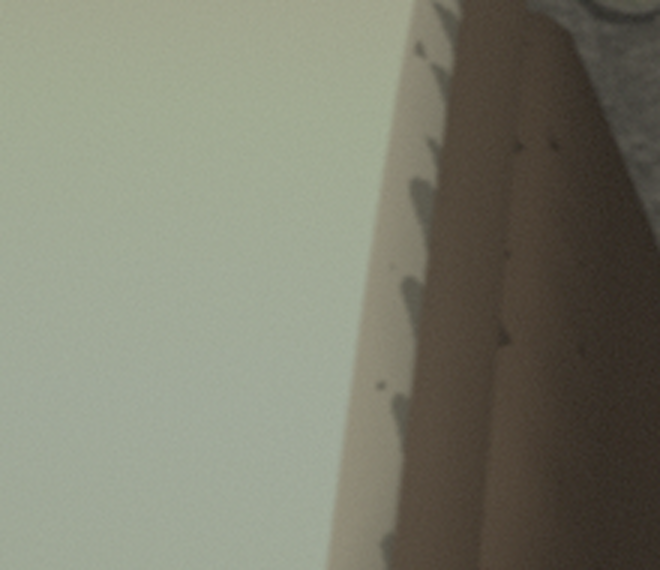

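The arm blocks the side view. Descending behind the bar.

play_rows --increments '[{"x":0,"y":-0.0005,"z":0.006,"ax":0,"ay":0,"az":0,"gripper":1},{"x":0,"y":-0.0005,"z":0.006,"ax":0,"ay":0,"az":0,"gripper":1},{"x":0,"y":-0.0005,"z":0.006,"ax":0,"ay":0,"az":0,"gripper":1},{"x":0,"y":-0.0005,"z":0.006,"ax":0,"ay":0,"az":0,"gripper":1},{"x":0,"y":-0.0005,"z":0.006,"ax":0,"ay":0,"az":0,"gripper":1},{"x":0,"y":0,"z":0.006,"ax":0,"ay":0,"az":0,"gripper":1},{"x":0,"y":0,"z":0.006,"ax":0,"ay":0,"az":0,"gripper":1},{"x":0,"y":0,"z":0.006,"ax":0,"ay":0,"az":0,"gripper":1},{"x":0,"y":0,"z":0.003,"ax":0,"ay":0,"az":0,"gripper":1},{"x":0,"y":0,"z":0,"ax":0,"ay":0,"az":0,"gripper":1}]'

```text
clock: 3.53
tool_pos: [0.4486, -0.1239, 0.0604]
tool_rot: [-0.07, 0.998, 0.0, -0.001]
force: [0.1, 0.5, -0.7]
gripper_width: -0.0001
grasp_force: 0.0
```

Run:
```python
from h import *
im,d=ctrl.capture("top"); cv2.imwrite("pics/top3.png",cv2.resize(im[120:295,150:340,::-1],None,fx=3.4,fy=3.4,interpolation=2))
to([0.447,-0.123,0.057])
```

```text
t 3.5833 tcp [ 0.4489 -0.124   0.0609] tooly yaw 98.04 zaxis [-0.001  0.    -1.   ] F [ 0.6  0.6 -0.3] w 0.00015546767736644774 shift [0.0017 0.0013 0.0039]
```

View pics/top3.png

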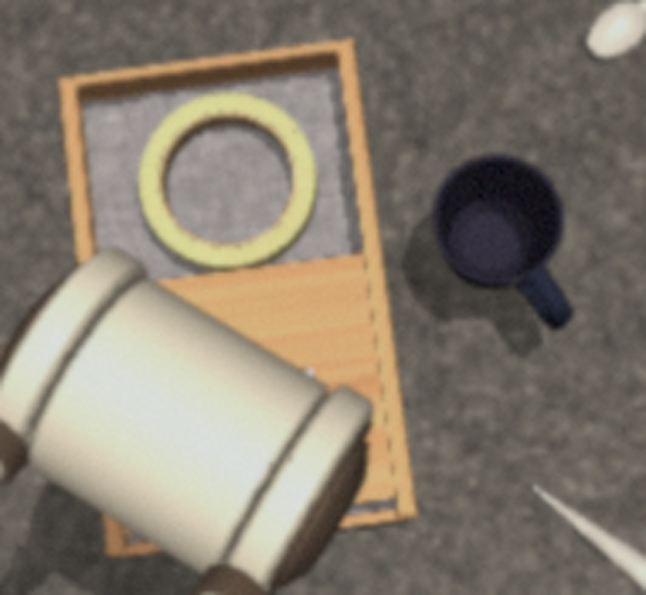

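The wrist covers the bar in this view; the lid edge at (350,258) in the crop hasn't moved. Pushing to open.

play_rows --increments '[{"x":-0.006,"y":0,"z":0.002,"ax":0,"ay":0,"az":0,"gripper":1},{"x":-0.008,"y":0,"z":0,"ax":0,"ay":0,"az":0,"gripper":1},{"x":-0.008,"y":0,"z":0,"ax":0,"ay":0,"az":0,"gripper":1},{"x":-0.008,"y":0,"z":0,"ax":0,"ay":0,"az":0,"gripper":1},{"x":-0.01,"y":0,"z":0,"ax":0,"ay":0,"az":0,"gripper":1},{"x":-0.01,"y":0,"z":0,"ax":0,"ay":0,"az":0,"gripper":1},{"x":-0.01,"y":0,"z":0,"ax":0,"ay":0,"az":0,"gripper":1},{"x":-0.01,"y":0,"z":0,"ax":0,"ay":0,"az":0,"gripper":1},{"x":-0.01,"y":0,"z":0,"ax":0,"ay":0,"az":0,"gripper":1},{"x":-0.01,"y":0,"z":0,"ax":0,"ay":0,"az":0,"gripper":1}]'

```text
clock: 4.42
tool_pos: [0.5393, -0.1115, 0.0594]
tool_rot: [-0.07, 0.998, -0.0, -0.0]
force: [-1.8, -1.0, 1.7]
gripper_width: -0.0001
grasp_force: 1.1
```

play_rows --increments '[{"x":-0.01,"y":0,"z":0,"ax":0,"ay":0,"az":0,"gripper":1},{"x":-0.01,"y":0,"z":0,"ax":0,"ay":0,"az":0,"gripper":1},{"x":-0.008,"y":0,"z":0,"ax":0,"ay":0,"az":0,"gripper":1},{"x":-0.005,"y":0,"z":0,"ax":0,"ay":0,"az":0,"gripper":1},{"x":-0.003,"y":0,"z":0,"ax":0,"ay":0,"az":0,"gripper":1},{"x":-0.003,"y":0,"z":0,"ax":0,"ay":0,"az":0,"gripper":1},{"x":-0.002,"y":0,"z":0,"ax":0,"ay":0,"az":0,"gripper":1},{"x":-0.002,"y":0,"z":0,"ax":0,"ay":0,"az":0,"gripper":1},{"x":0,"y":0,"z":0,"ax":0,"ay":0,"az":0,"gripper":1},{"x":0,"y":0,"z":0,"ax":0,"ay":0,"az":0,"gripper":1}]'

```text
clock: 5.25
tool_pos: [0.581, -0.1056, 0.0593]
tool_rot: [-0.07, 0.998, 0.0, 0.0]
force: [-0.0, -0.6, 0.1]
gripper_width: 0.0001
grasp_force: 0.0
```

Run:
```python
from h import *
to([0.587,-0.105,0.057])
```

```text
t 5.25 tcp [ 0.581  -0.1056  0.0593] tooly yaw 98.03 zaxis [ 0.001  0.    -1.   ] F [-0.  -0.6  0.1] w 8.450122105066293e-05 shift [-0.006  -0.0003  0.0023]
```

play_rows --increments '[{"x":-0.002,"y":0,"z":0,"ax":0,"ay":0,"az":0,"gripper":1},{"x":-0.002,"y":0,"z":0,"ax":0,"ay":0,"az":0,"gripper":1},{"x":-0.002,"y":0,"z":0,"ax":0,"ay":0,"az":0,"gripper":1},{"x":-0.001,"y":0,"z":0,"ax":0,"ay":0,"az":0,"gripper":1},{"x":-0.001,"y":0,"z":0,"ax":0,"ay":0,"az":0,"gripper":1},{"x":-0.001,"y":0,"z":0,"ax":0,"ay":0,"az":0,"gripper":1},{"x":-0.001,"y":0,"z":0,"ax":0,"ay":0,"az":0,"gripper":1},{"x":0,"y":0,"z":0,"ax":0,"ay":0,"az":0,"gripper":1},{"x":0,"y":0,"z":0,"ax":0,"ay":0,"az":0,"gripper":1},{"x":0,"y":0,"z":0,"ax":0,"ay":0,"az":0,"gripper":1}]'

```text
clock: 6.08
tool_pos: [0.5883, -0.1045, 0.0592]
tool_rot: [-0.07, 0.998, 0.0, -0.003]
force: [-12.7, -2.4, 8.4]
gripper_width: -0.0
grasp_force: 6.0
```

Hard stop felt at 12.7 N, so the lid is fully open. Backing off, lifting, and moving aside to see the pens.

play_rows --increments '[{"x":0.006,"y":0,"z":0,"ax":0,"ay":0,"az":0,"gripper":1},{"x":0.008,"y":0,"z":0,"ax":0,"ay":0,"az":0,"gripper":1},{"x":0.006,"y":0,"z":-0.02,"ax":0,"ay":0,"az":0,"gripper":1},{"x":0,"y":0,"z":-0.02,"ax":0,"ay":0,"az":0,"gripper":1},{"x":0,"y":0.01,"z":-0.02,"ax":0,"ay":0,"az":0,"gripper":1},{"x":0,"y":0.025,"z":-0.015,"ax":0,"ay":0,"az":0,"gripper":1},{"x":0.01,"y":0.03,"z":0,"ax":0,"ay":0,"az":0,"gripper":1},{"x":0.015,"y":0.03,"z":0,"ax":0,"ay":0,"az":0,"gripper":1},{"x":0.015,"y":0.03,"z":0,"ax":0,"ay":0,"az":0,"gripper":1},{"x":0.015,"y":0.03,"z":0,"ax":0,"ay":0,"az":0,"gripper":1}]'

```text
clock: 6.92
tool_pos: [0.4939, 0.0399, 0.1344]
tool_rot: [-0.07, 0.998, 0.0, 0.001]
force: [0.3, 0.7, 0.4]
gripper_width: 0.0001
grasp_force: 0.0
```

play_rows --increments '[{"x":0.015,"y":0.03,"z":0,"ax":0,"ay":0,"az":0,"gripper":1},{"x":0.015,"y":0.03,"z":0,"ax":0,"ay":0,"az":0,"gripper":1},{"x":0.015,"y":0.03,"z":0,"ax":0,"ay":0,"az":0,"gripper":1},{"x":0.015,"y":0.03,"z":0,"ax":0,"ay":0,"az":0,"gripper":1},{"x":0.015,"y":0.025,"z":0,"ax":0,"ay":0,"az":0,"gripper":1},{"x":0,"y":0.02,"z":0,"ax":0,"ay":0,"az":0,"gripper":1},{"x":0,"y":0.01,"z":0,"ax":0,"ay":0,"az":0,"gripper":1},{"x":0,"y":0,"z":0,"ax":0,"ay":0,"az":0,"gripper":1},{"x":0,"y":0,"z":0,"ax":0,"ay":0,"az":0,"gripper":1},{"x":0,"y":0,"z":0,"ax":0,"ay":0,"az":0,"gripper":1}]'

```text
clock: 7.75
tool_pos: [0.3967, 0.2008, 0.1343]
tool_rot: [-0.07, 0.998, -0.0, 0.0]
force: [-0.0, 1.4, -0.1]
gripper_width: 0.0001
grasp_force: 0.0
```

Run:
```python
from h import *
im,d=ctrl.capture("top"); cv2.imwrite("pics/top4f.png",im[:,:,::-1]); cv2.imwrite("pics/top4.png",cv2.resize(im[120:295,150:340,::-1],None,fx=3.4,fy=3.4,interpolation=2))
to([0.447,-0.123,0.057])
```

```text
t 7.8 tcp [0.3967 0.2006 0.1343] tooly yaw 97.96 zaxis [ 0. -0. -1.] F [0.1 0.1 0.2] w 0.00018366762255026675 shift [-0.005  -0.3275  0.0774]
```

View pics/top4.png

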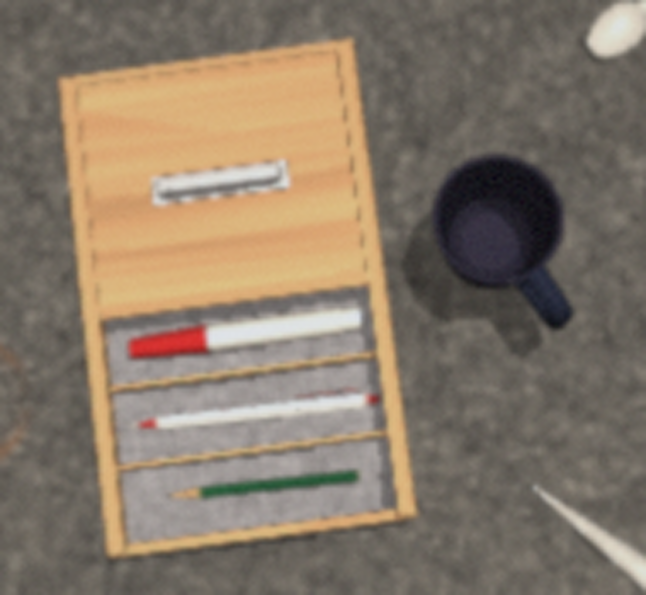

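The lid is fully open and the bar is at (221,182) in the crop. The red-and-white marker is in the lane nearest the lid, running from (128,348) to (361,319), with its middle at (245,333), which is full-picture (222,218). The pen is in the middle lane and the pencil in the front lane.

Run:
```python
from h import *
f=lambda p:(np.array(p)/3.4+[150,120])
e=plane("top",[f((128,348)),f((361,319))],.015); m=e.mean(0)
print(e.round(4),np.linalg.norm(e[0]-e[1]),m.round(4),"bar",plane("top",[f((221,182))],.057).round(4))
to([m[0],m[1],.022+.030+.011])
```

```text
[[ 0.5097 -0.0467  0.015 ]
 [ 0.5276 -0.1811  0.015 ]] 0.13550868552030543 [ 0.5186 -0.1139  0.015 ] bar [[ 0.5991 -0.1031  0.057 ]]
t 7.8 tcp [0.3967 0.2006 0.1343] tooly yaw 97.96 zaxis [ 0. -0. -1.] F [0.1 0.1 0.2] w 0.00018366762255026675 shift [-0.0772 -0.3284  0.0714]
```

play_rows --increments '[{"x":-0.006,"y":-0.025,"z":0,"ax":0,"ay":0,"az":0,"gripper":1},{"x":-0.006,"y":-0.025,"z":0,"ax":0,"ay":0,"az":0,"gripper":1},{"x":-0.006,"y":-0.025,"z":0,"ax":0,"ay":0,"az":0,"gripper":1},{"x":-0.006,"y":-0.025,"z":0,"ax":0,"ay":0,"az":0,"gripper":1},{"x":-0.006,"y":-0.025,"z":0,"ax":0,"ay":0,"az":0,"gripper":1},{"x":-0.006,"y":-0.025,"z":0,"ax":0,"ay":0,"az":0,"gripper":1},{"x":-0.006,"y":-0.025,"z":0,"ax":0,"ay":0,"az":0,"gripper":1},{"x":-0.006,"y":-0.025,"z":0,"ax":0,"ay":0,"az":0,"gripper":1},{"x":-0.006,"y":-0.025,"z":0,"ax":0,"ay":0,"az":0,"gripper":1},{"x":-0.006,"y":-0.025,"z":0,"ax":0,"ay":0,"az":0,"gripper":1}]'

```text
clock: 8.63
tool_pos: [0.4907, -0.0401, 0.1342]
tool_rot: [-0.069, 0.998, -0.0, 0.0]
force: [0.3, 0.3, 0.9]
gripper_width: -0.0
grasp_force: 0.0
```

play_rows --increments '[{"x":-0.006,"y":-0.025,"z":0,"ax":0,"ay":0,"az":0,"gripper":1},{"x":-0.006,"y":-0.025,"z":0,"ax":0,"ay":0,"az":0,"gripper":1},{"x":-0.005,"y":-0.02,"z":0,"ax":0,"ay":0,"az":0,"gripper":1},{"x":0,"y":-0.008,"z":0,"ax":0,"ay":0,"az":0,"gripper":1},{"x":0,"y":0,"z":0.015,"ax":0,"ay":0,"az":0,"gripper":1},{"x":0,"y":0,"z":0.015,"ax":0,"ay":0,"az":0,"gripper":1},{"x":0,"y":0,"z":0.015,"ax":0,"ay":0,"az":0,"gripper":1},{"x":0,"y":0,"z":0.01,"ax":0,"ay":0,"az":0,"gripper":1},{"x":0,"y":0,"z":0,"ax":0,"ay":0,"az":0,"gripper":1},{"x":0,"y":0,"z":0,"ax":0,"ay":0,"az":0,"gripper":1}]'

```text
clock: 9.47
tool_pos: [0.5176, -0.1123, 0.079]
tool_rot: [-0.07, 0.998, 0.0, -0.001]
force: [0.2, -0.1, 0.3]
gripper_width: 0.0
grasp_force: 0.0
```

Run:
```python
from h import *
to([0.5186,-.1139,.060])
```

```text
t 9.4667 tcp [ 0.5176 -0.1123  0.079 ] tooly yaw 98.03 zaxis [-0.001  0.001 -1.   ] F [ 0.2 -0.1  0.3] w 3.871730700386586e-05 shift [-0.0008 -0.0017  0.019 ]
```

Now down to the hold height, then hold still for about 3.3 s.

play_rows --increments '[{"x":-0.001,"y":-0.0015,"z":0.005,"ax":0,"ay":0,"az":0,"gripper":1},{"x":0,"y":0,"z":0.005,"ax":0,"ay":0,"az":0,"gripper":1},{"x":0,"y":0,"z":0.005,"ax":0,"ay":0,"az":0,"gripper":1},{"x":0,"y":0,"z":0.004,"ax":0,"ay":0,"az":0,"gripper":1},{"x":0,"y":0,"z":0,"ax":0,"ay":0,"az":0,"gripper":1},{"x":0,"y":0,"z":0,"ax":0,"ay":0,"az":0,"gripper":1},{"x":0,"y":0,"z":0,"ax":0,"ay":0,"az":0,"gripper":1},{"x":0,"y":0,"z":0,"ax":0,"ay":0,"az":0,"gripper":1},{"x":0,"y":0,"z":0,"ax":0,"ay":0,"az":0,"gripper":1},{"x":0,"y":0,"z":0,"ax":0,"ay":0,"az":0,"gripper":1}]'

```text
clock: 10.3
tool_pos: [0.5195, -0.1139, 0.0605]
tool_rot: [-0.07, 0.998, -0.0, 0.0]
force: [-0.1, 0.4, 0.5]
gripper_width: -0.0001
grasp_force: 0.0
```

play_rows --increments '[{"x":0,"y":0,"z":0,"ax":0,"ay":0,"az":0,"gripper":1},{"x":0,"y":0,"z":0,"ax":0,"ay":0,"az":0,"gripper":1},{"x":0,"y":0,"z":0,"ax":0,"ay":0,"az":0,"gripper":1},{"x":0,"y":0,"z":0,"ax":0,"ay":0,"az":0,"gripper":1},{"x":0,"y":0,"z":0,"ax":0,"ay":0,"az":0,"gripper":1},{"x":0,"y":0,"z":0,"ax":0,"ay":0,"az":0,"gripper":1},{"x":0,"y":0,"z":0,"ax":0,"ay":0,"az":0,"gripper":1},{"x":0,"y":0,"z":0,"ax":0,"ay":0,"az":0,"gripper":1},{"x":0,"y":0,"z":0,"ax":0,"ay":0,"az":0,"gripper":1},{"x":0,"y":0,"z":0,"ax":0,"ay":0,"az":0,"gripper":1}]'

```text
clock: 11.13
tool_pos: [0.5193, -0.1138, 0.0603]
tool_rot: [-0.07, 0.998, 0.0, -0.0]
force: [0.4, -0.2, -0.9]
gripper_width: -0.0002
grasp_force: 0.0
```

play_rows --increments '[{"x":0,"y":0,"z":0,"ax":0,"ay":0,"az":0,"gripper":1},{"x":0,"y":0,"z":0,"ax":0,"ay":0,"az":0,"gripper":1},{"x":0,"y":0,"z":0,"ax":0,"ay":0,"az":0,"gripper":1},{"x":0,"y":0,"z":0,"ax":0,"ay":0,"az":0,"gripper":1},{"x":0,"y":0,"z":0,"ax":0,"ay":0,"az":0,"gripper":1},{"x":0,"y":0,"z":0,"ax":0,"ay":0,"az":0,"gripper":1},{"x":0,"y":0,"z":0,"ax":0,"ay":0,"az":0,"gripper":1},{"x":0,"y":0,"z":0,"ax":0,"ay":0,"az":0,"gripper":1},{"x":0,"y":0,"z":0,"ax":0,"ay":0,"az":0,"gripper":1},{"x":0,"y":0,"z":0,"ax":0,"ay":0,"az":0,"gripper":1}]'

```text
clock: 11.97
tool_pos: [0.5194, -0.1138, 0.0603]
tool_rot: [-0.07, 0.998, -0.0, -0.0]
force: [0.9, -0.1, -0.2]
gripper_width: -0.0001
grasp_force: 0.0
```

play_rows --increments '[{"x":0,"y":0,"z":0,"ax":0,"ay":0,"az":0,"gripper":1},{"x":0,"y":0,"z":0,"ax":0,"ay":0,"az":0,"gripper":1},{"x":0,"y":0,"z":0,"ax":0,"ay":0,"az":0,"gripper":1},{"x":0,"y":0,"z":0,"ax":0,"ay":0,"az":0,"gripper":1},{"x":0,"y":0,"z":0,"ax":0,"ay":0,"az":0,"gripper":1},{"x":0,"y":0,"z":0,"ax":0,"ay":0,"az":0,"gripper":1},{"x":0,"y":0,"z":0,"ax":0,"ay":0,"az":0,"gripper":1},{"x":0,"y":0,"z":0,"ax":0,"ay":0,"az":0,"gripper":1},{"x":0,"y":0,"z":0,"ax":0,"ay":0,"az":0,"gripper":1},{"x":0,"y":0,"z":0,"ax":0,"ay":0,"az":0,"gripper":1}]'

```text
clock: 12.8
tool_pos: [0.5194, -0.1138, 0.0603]
tool_rot: [-0.07, 0.998, -0.0, -0.0]
force: [-0.2, -0.1, -0.2]
gripper_width: -0.0001
grasp_force: 0.0
```

The hold is done. Over the bar to its far side.

play_rows --increments '[{"x":0,"y":0,"z":-0.01,"ax":0,"ay":0,"az":0,"gripper":1},{"x":0,"y":0,"z":-0.015,"ax":0,"ay":0,"az":0,"gripper":1},{"x":0,"y":0,"z":-0.015,"ax":0,"ay":0,"az":0,"gripper":1},{"x":-0.01,"y":0,"z":-0.01,"ax":0,"ay":0,"az":0,"gripper":1},{"x":-0.018,"y":0,"z":0,"ax":0,"ay":0,"az":0,"gripper":1},{"x":-0.02,"y":0,"z":0,"ax":0,"ay":0,"az":0,"gripper":1},{"x":-0.02,"y":0,"z":0,"ax":0,"ay":0,"az":0,"gripper":1},{"x":-0.02,"y":0,"z":0,"ax":0,"ay":0,"az":0,"gripper":1},{"x":-0.02,"y":0,"z":0,"ax":0,"ay":0,"az":0,"gripper":1},{"x":-0.012,"y":0,"z":0,"ax":0,"ay":0,"az":0,"gripper":1}]'

```text
clock: 13.63
tool_pos: [0.6401, -0.0968, 0.1113]
tool_rot: [-0.07, 0.998, -0.0, 0.001]
force: [0.7, 0.7, 0.8]
gripper_width: 0.0004
grasp_force: 0.0
```

play_rows --increments '[{"x":0,"y":0,"z":0,"ax":0,"ay":0,"az":0,"gripper":1},{"x":0,"y":0,"z":0,"ax":0,"ay":0,"az":0,"gripper":1},{"x":0,"y":0,"z":0,"ax":0,"ay":0,"az":0,"gripper":1},{"x":0,"y":0,"z":0.01,"ax":0,"ay":0,"az":0,"gripper":1},{"x":0,"y":0,"z":0.01,"ax":0,"ay":0,"az":0,"gripper":1},{"x":0,"y":0,"z":0.01,"ax":0,"ay":0,"az":0,"gripper":1},{"x":0,"y":0,"z":0.01,"ax":0,"ay":0,"az":0,"gripper":1},{"x":0,"y":0,"z":0.006,"ax":0,"ay":0,"az":0,"gripper":1},{"x":0,"y":0,"z":0.004,"ax":0,"ay":0,"az":0,"gripper":1},{"x":0,"y":0,"z":0,"ax":0,"ay":0,"az":0,"gripper":1}]'

```text
clock: 14.47
tool_pos: [0.6373, -0.0967, 0.0587]
tool_rot: [-0.07, 0.998, 0.0, -0.001]
force: [0.6, 0.2, -0.1]
gripper_width: -0.0001
grasp_force: 0.0
```

Run:
```python
from h import *
to([0.637,-.098,.059])
```

```text
t 14.4667 tcp [ 0.6373 -0.0967  0.0587] tooly yaw 98.04 zaxis [-0.002  0.001 -1.   ] F [ 0.6  0.2 -0.1] w -7.816453814878643e-05 shift [ 0.0005 -0.0012 -0.0003]
```

play_rows --increments '[{"x":0.005,"y":0,"z":0,"ax":0,"ay":0,"az":0,"gripper":1},{"x":0.007,"y":0,"z":0,"ax":0,"ay":0,"az":0,"gripper":1},{"x":0.007,"y":0,"z":0,"ax":0,"ay":0,"az":0,"gripper":1},{"x":0.008,"y":0,"z":0,"ax":0,"ay":0,"az":0,"gripper":1},{"x":0.01,"y":0,"z":0,"ax":0,"ay":0,"az":0,"gripper":1},{"x":0.01,"y":0,"z":0,"ax":0,"ay":0,"az":0,"gripper":1},{"x":0.01,"y":0,"z":0,"ax":0,"ay":0,"az":0,"gripper":1},{"x":0.01,"y":0,"z":0,"ax":0,"ay":0,"az":0,"gripper":1},{"x":0.01,"y":0,"z":0,"ax":0,"ay":0,"az":0,"gripper":1},{"x":0.01,"y":0,"z":0,"ax":0,"ay":0,"az":0,"gripper":1}]'

```text
clock: 15.3
tool_pos: [0.5517, -0.1095, 0.061]
tool_rot: [-0.07, 0.998, -0.0, 0.001]
force: [2.7, 0.6, -0.2]
gripper_width: -0.0001
grasp_force: 1.1
```

play_rows --increments '[{"x":0.01,"y":0,"z":0,"ax":0,"ay":0,"az":0,"gripper":1},{"x":0.01,"y":0,"z":0,"ax":0,"ay":0,"az":0,"gripper":1},{"x":0.01,"y":0,"z":0,"ax":0,"ay":0,"az":0,"gripper":1},{"x":0.008,"y":0,"z":0,"ax":0,"ay":0,"az":0,"gripper":1},{"x":0.005,"y":0,"z":0,"ax":0,"ay":0,"az":0,"gripper":1},{"x":0.003,"y":0,"z":0,"ax":0,"ay":0,"az":0,"gripper":1},{"x":0.002,"y":0,"z":0,"ax":0,"ay":0,"az":0,"gripper":1},{"x":0.002,"y":0,"z":0,"ax":0,"ay":0,"az":0,"gripper":1},{"x":0,"y":0,"z":0,"ax":0,"ay":0,"az":0,"gripper":1},{"x":0,"y":0,"z":0,"ax":0,"ay":0,"az":0,"gripper":1}]'

```text
clock: 16.13
tool_pos: [0.5025, -0.1161, 0.0602]
tool_rot: [-0.07, 0.998, 0.0, -0.0]
force: [0.3, 0.2, 0.1]
gripper_width: -0.0
grasp_force: 0.4
```

play_rows --increments '[{"x":0.002,"y":0,"z":0,"ax":0,"ay":0,"az":0,"gripper":1},{"x":0.002,"y":0,"z":0,"ax":0,"ay":0,"az":0,"gripper":1},{"x":0.002,"y":0,"z":0,"ax":0,"ay":0,"az":0,"gripper":1},{"x":0.002,"y":0,"z":0,"ax":0,"ay":0,"az":0,"gripper":1},{"x":0.001,"y":0,"z":0,"ax":0,"ay":0,"az":0,"gripper":1},{"x":0.001,"y":0,"z":0,"ax":0,"ay":0,"az":0,"gripper":1},{"x":0.001,"y":0,"z":0,"ax":0,"ay":0,"az":0,"gripper":1},{"x":0.001,"y":0,"z":0,"ax":0,"ay":0,"az":0,"gripper":1},{"x":0,"y":0,"z":0,"ax":0,"ay":0,"az":0,"gripper":1},{"x":0,"y":0,"z":0,"ax":0,"ay":0,"az":0,"gripper":1}]'

```text
clock: 16.97
tool_pos: [0.4908, -0.1178, 0.0603]
tool_rot: [-0.07, 0.998, 0.0, 0.0]
force: [2.9, 1.8, -2.5]
gripper_width: 0.0001
grasp_force: 1.8
```

play_rows --increments '[{"x":0.001,"y":0,"z":0,"ax":0,"ay":0,"az":0,"gripper":1},{"x":0.001,"y":0,"z":0,"ax":0,"ay":0,"az":0,"gripper":1},{"x":0.001,"y":0,"z":0,"ax":0,"ay":0,"az":0,"gripper":1},{"x":0.001,"y":0,"z":0,"ax":0,"ay":0,"az":0,"gripper":1},{"x":0,"y":0,"z":0,"ax":0,"ay":0,"az":0,"gripper":1},{"x":0,"y":0,"z":0,"ax":0,"ay":0,"az":0,"gripper":1},{"x":0,"y":0,"z":0,"ax":0,"ay":0,"az":0,"gripper":1},{"x":0,"y":0,"z":0,"ax":0,"ay":0,"az":0,"gripper":1},{"x":0,"y":0,"z":0,"ax":0,"ay":0,"az":0,"gripper":1},{"x":0,"y":0,"z":0,"ax":0,"ay":0,"az":0,"gripper":1}]'

```text
clock: 17.8
tool_pos: [0.4905, -0.1179, 0.0606]
tool_rot: [-0.069, 0.998, -0.0, 0.005]
force: [19.1, 4.3, -12.1]
gripper_width: -0.0003
grasp_force: 9.3
```

Hard stop felt at 19 N: the lid is shut. Backing off, lifting, moving aside and checking.

play_rows --increments '[{"x":-0.006,"y":0,"z":0,"ax":0,"ay":0,"az":0,"gripper":1},{"x":-0.008,"y":0,"z":0,"ax":0,"ay":0,"az":0,"gripper":1},{"x":-0.004,"y":0,"z":-0.015,"ax":0,"ay":0,"az":0,"gripper":1},{"x":0,"y":0,"z":-0.02,"ax":0,"ay":0,"az":0,"gripper":1},{"x":0,"y":0,"z":-0.02,"ax":0,"ay":0,"az":0,"gripper":1},{"x":0,"y":0.015,"z":-0.02,"ax":0,"ay":0,"az":0,"gripper":1},{"x":0,"y":0.025,"z":0,"ax":0,"ay":0,"az":0,"gripper":1},{"x":0.008,"y":0.03,"z":0,"ax":0,"ay":0,"az":0,"gripper":1},{"x":0.01,"y":0.03,"z":0,"ax":0,"ay":0,"az":0,"gripper":1},{"x":0.01,"y":0.03,"z":0,"ax":0,"ay":0,"az":0,"gripper":1}]'

```text
clock: 18.63
tool_pos: [0.4577, 0.0098, 0.1353]
tool_rot: [-0.07, 0.998, -0.0, -0.001]
force: [0.2, 0.2, -0.9]
gripper_width: -0.0002
grasp_force: 0.0
```

play_rows --increments '[{"x":0.01,"y":0.03,"z":0,"ax":0,"ay":0,"az":0,"gripper":1},{"x":0.01,"y":0.03,"z":0,"ax":0,"ay":0,"az":0,"gripper":1},{"x":0.01,"y":0.03,"z":0,"ax":0,"ay":0,"az":0,"gripper":1},{"x":0.01,"y":0.03,"z":0,"ax":0,"ay":0,"az":0,"gripper":1},{"x":0.01,"y":0.03,"z":0,"ax":0,"ay":0,"az":0,"gripper":1},{"x":0,"y":0.02,"z":0,"ax":0,"ay":0,"az":0,"gripper":1},{"x":0,"y":0.01,"z":0,"ax":0,"ay":0,"az":0,"gripper":1},{"x":0,"y":0,"z":0,"ax":0,"ay":0,"az":0,"gripper":1},{"x":0,"y":0,"z":0,"ax":0,"ay":0,"az":0,"gripper":1},{"x":0,"y":0,"z":0,"ax":0,"ay":0,"az":0,"gripper":1}]'

```text
clock: 19.47
tool_pos: [0.3844, 0.1792, 0.1353]
tool_rot: [-0.07, 0.998, -0.0, -0.0]
force: [-0.1, -0.5, 0.2]
gripper_width: -0.0003
grasp_force: 0.0
```

Run:
```python
from h import *
im,d=ctrl.capture("top"); cv2.imwrite("pics/top5.png",cv2.resize(im[120:295,150:340,::-1],None,fx=3.4,fy=3.4,interpolation=2))
to([0.447,-0.123,0.057])
```

```text
t 19.5167 tcp [0.3844 0.1791 0.1353] tooly yaw 97.96 zaxis [-0.    -0.001 -1.   ] F [ 0.8  0.  -0.8] w -4.480952958723942e-05 shift [-0.0202 -0.3079  0.0784]
```

View pics/top5.png

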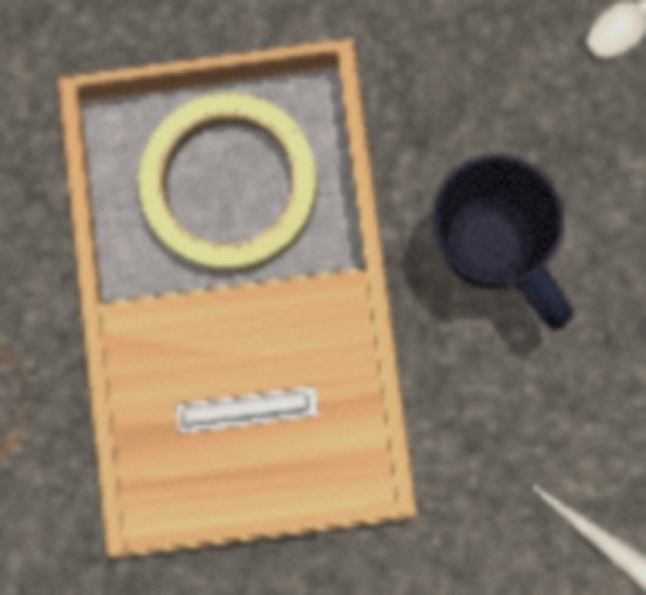

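The lid is fully shut, with no gap at the front wall and the bar at (247,410) in the crop. The tape roll at (228,181) and the mug at (498,220) have not moved, and the arm is clear.

```bash
python3 -c "
from workcell import ctrl; print(ctrl.close_job())"
```

```text
the job is handed in; nothing more can be done
None
```

Job handed in at about 19.5 s of the 54 s limit: I slid the lid fully open, held the fingertips still about 3 cm above the middle of the marker for about 2.5 s without contact, then slid the lid fully shut; the tape roll and mug had not moved, and nothing touched the pens.

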